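# Set out the dish warming station beside the microscope

### The arm

A 7-joint arm with a two-finger parallel gripper is mounted at the origin on the work surface. World frame = base frame: x ahead of the robot, y to its left, z up, the work surface at z = 0. Lengths are in mm, angles in rad, forces in N, time in s.
With the tool pointing down it reaches from about 425 to 825 mm from the base axis. Payload 3.6 kg.
Tool frame: the origin (TCP) lies at the very end of the fingers, on their centre line; the grasp point (between the pads) lies robot.grip_point_offset behind it (robot.grip_point_offset is the distance from the TCP to the grasp point, in mm); z points along the fingers, y is the direction in which the jaws open and shut (so a half turn about z gives the same grasp; the last joint's range is limited). The gripper opens to 85 mm and grips with 20 to 120 N. Pads are 22 mm wide; open, the fingers measure 114 mm over their backs; the gripper's body (76 mm by 85 mm) begins 54 mm behind the grasp point. The pads swing forward as they close: fully open they stand 13 mm farther back than shut.
Start: joints at [-1.365, 0.615, -0.013, 1.423, 0.008, 1.103, -0.04], TCP at [149.293, 632.593, 231.297] pointing down, gripper open.
Joint ranges: [-3.12, 3.12], [-0.3, 2.06], [-1.34, 1.32], [0.26, 2.42], [-1.36, 4.5], [0.01, 1.98], [-2.84, 2.84]. Speed limits (rad/s): [2.79, 2.79, 3.14, 3.14, 3.14, 3.14, 3.14].

### API

Orientations are given as a unit quaternion [w, x, y, z].
In Python, from cell import telemetry, viewer, robot, spotter gives the robot as it stands.
- The arm moves only by the tool play_rows, never from a script. Its argument "plan" is text: rows parted by semicolons, each of 5 numbers parted by spaces: the finger opening in m, from 0 to 0.0854, then the shift along the world's x, y, z in m, then the turn about the world's z in rad. A call has 1 to 10 rows; each row is the pose to reach, as a shift and turn from the pose measured when the call began; what a row does not reach only later rows make up. A row lasts 1/10 s, in which the tool goes at most 50 mm and 8.59 degrees, less where a joint would pass 70% of its speed; a pose out of reach is approached as far as the arm can. A call with a gripper value outside its range is refused whole. The fingers move at their own pace and stop on an object; "force" is the grip in N (left out, the last holds). Time passes only in rows, so rows that repeat a pose let the fingers close. It gives the time, the measured TCP pose, the force and the opening at its end, in the units of the state.
- telemetry.observe(): the state, without advancing time (a new reading comes with each control period).
- viewer.snapshot(name): name is "side" or "top" or "wrist"; returns a dict with "pixels" (400x640x3 uint8, red, green, blue), "range_z" (400x640 float32, mm along the optical axis (not along the pixel's ray), 0 where there is no reading), "camera_matrix" (3x3 intrinsics, pixels), "k1" (the pictures are not rectified: a ray, as slopes to the right and down, at radius r is drawn at 1 + k1 r^2 times it, then the intrinsics apply), "R" (3x3) and "t" (3): a world point X has camera coordinates R X + t. Camera axes: x right, y down, z forward; pixel columns grow to the right and rows downward; lengths in mm; the calibration is good to about 2 mm. A picture is of the moment at which its call begins.
- robot.job_done(): hands the job in, once; it reports no verdict.
Trained networks look in a picture, given as the dict that the camera call returned (one of the last four; its "shot" number tells which), for a name from the list of things; names that differ only in an ending like _2 or _b are one class to them, and where a whole thing is asked for, a point or a joint stands for the part that bears it (a point fixed in the world has none). Each returns a list of dicts, best first, with "conf" (0 to 1); they miss things now and then, are a little off and sometimes report something else, mostly with a low value. They report only what shows in the picture. A call takes as long as a camera call.
- spotter.find_in(picture, label): "point" ([x, y, z] in mm, in the coordinates of the camera as it stood for that picture, good to about 4 mm: the middle of the surface that is visible of it).
- spotter.regions_of(picture, label): "region" (400x640 bool, what is visible of it).
- spotter.mark_of(picture, label): "point" ([x, y, z] in mm, in the coordinates of the camera as it stood for that picture, good to about 4 mm: a listed point, or the origin of a listed thing).
The state is a dict: "time": time; "q": joint angles; "qvel": joint speeds; "tau": joint torques, N m; "tool_pos": TCP position; "tool_rot": TCP orientation; "ft_force": force on the tool from outside, world axes, zero at the start; "torque": the same for the moment, N m; "gripper_width": finger opening in mm.
Only numpy, scipy, OpenCV 4.12 (cv2) and the standard library are available. Lean on these libraries where they do the work, as an engineer would, in place of code of your own. Each camera call takes 0.05 s, during which the arm holds its last target. There are 200 camera calls.

### The job

Set out the bench around the warming plate, left and right being as the robot faces it: stand the blue-capped amber bottle in the middle of the round mat to the left of the plate, and the black and yellow objective canister in the middle of the round mat to its right. Set the pink-lidded dish in the middle of the warming plate and, once it is there, lay the steel ring flat and centred on top of the dish; lay the red slide box on the bench behind the plate, its long side parallel to the plate's back edge and centred on it, with a gap of about 30 mm between them. Keep the dish level all the while, leave the white-capped bottle and the glass beaker where they stand, and let go of everything at the end.

Things in the scene. Friction and masses are not known exactly. Their poses are not given: they have to be found in the camera images.
- bottle: TO PLACE (left mat): small amber glass bottle with a BLUE cap and a white paper band. Round body 46 mm in diameter from the underside up to 50 mm, then a shoulder; cap 35 mm in diameter, from 58 to 75 mm high; 75 mm tall in all, about 0.1 kg. Stands upright at the start. Origin: centre of the underside, z up.
- canister: TO PLACE (right mat): upright round objective canister, 40 mm in diameter, 58 mm tall, black with a yellow lid (top 16 mm) and a narrow yellow band; about 0.14 kg. Origin: centre of the underside, z up.
- dish: TO PLACE (on the plate): round lidded culture dish, pink lid over a white base, flat top and bottom, closed and solid; 60 mm in diameter, 16 mm tall, about 0.03 kg. Origin: centre of the underside, z up.
- ring: TO PLACE (on the dish): flat steel ring weight, outer diameter 50 mm, hole 30 mm, 15 mm tall, about 0.12 kg; grip it across its outside. Lies flat on the bench at the start. Origin: centre of the underside, z up.
- slide_box: TO PLACE (behind the plate): closed red plastic slide box with a white label on top, 50 mm along its x, 90 mm along its y, 32 mm tall, about 0.09 kg; either way round is the same. At the start its long side points roughly away from the robot (yaw 0.8 to 2.3 rad). Origin: centre of the underside, z up.
- plate: TARGET, fixed: square warming plate, white housing with a flat black top, 110 x 110 mm, top surface 22 mm above the bench. Origin: centre of the underside; z up, x points to its back edge (away from the robot, turned up to 0.3 rad either way), y to its left. A small knob sticks out 6 mm from its front edge, where the robot is.
- mat_blue: TARGET, fixed: round blue mat, 72 mm in diameter, top 4 mm above the bench. It lies to the left or the right of the plate (larger y is left); the green mat lies on the other side. Origin: centre of the underside.
- mat_green: TARGET, fixed: round green mat, same size as the blue one: 72 mm in diameter, top 4 mm above the bench, on the other side of the plate. Origin: centre of the underside.
- decoy: LEAVE ALONE: amber bottle like the one to place, but with a WHITE cap (46 mm in diameter, 75 mm tall). Loose, standing among the things. Origin: centre of the underside, z up.
- beaker: LEAVE ALONE: small clear glass beaker, 60 mm in diameter, 60 mm tall, loose, at the far side of the bench behind the place of the slide box. Origin: centre of the underside, z up.

How it is judged (in metres and radians):
On the way, in this order (a step that is already met when the one before it is completed fails the run):
1. the dish lies level in the middle of the warming plate, let go (horizontal distance between dish and plate below 0.013 m and z of dish in the frame of plate between 0.019 and 0.026 m and angle between dish's own z axis and vertical below 0.1 rad and contact force between dish and the fingers below 0.2 N and linear speed of dish below 0.02 m/s), for 0.2 s.
2. the steel ring lies flat and centred on the dish (horizontal distance between dish and plate below 0.013 m and z of dish in the frame of plate between 0.019 and 0.026 m and angle between each of dish, ring's own z axis and vertical below 0.1 rad and horizontal distance between ring and dish below 0.01 m and z of ring in the frame of dish between 0.013 and 0.02 m), for 0.2 s.
At the end, for the whole second after the job is handed in: Dish level within 13 mm of the plate's centre; ring flat on it within 10 mm; bottle upright on the left mat, canister on the right, within 13 mm; slide box behind the plate, gap 15-45 mm, within 15 mm of its middle line and 0.17 rad of parallel; all at rest; decoy and beaker moved under 20 mm (all of step 2 and x of slide_box in the frame of plate between 0.095 and 0.125 m and y of slide_box in the frame of plate between -0.015 and 0.015 m and angle between the x axis of slide_box and the x axis of plate, either way round below 0.17 rad and height (world z) of slide_box below 0.004 m and angle between each of slide_box, bottle, canister's own z axis and vertical below 0.1 rad and ((horizontal distance between bottle and mat_blue below 0.013 m and z of bottle in the frame of mat_blue between 0.002 and 0.008 m) or (horizontal distance between bottle and mat_green below 0.013 m and z of bottle in the frame of mat_green between 0.002 and 0.008 m)) and y of bottle in the frame of plate above 0.06 m and ((horizontal distance between canister and mat_blue below 0.013 m and z of canister in the frame of mat_blue between 0.002 and 0.008 m) or (horizontal distance between canister and mat_green below 0.013 m and z of canister in the frame of mat_green between 0.002 and 0.008 m)) and y of canister in the frame of plate below -0.06 m and linear speed of each of bottle, canister, dish, ring, slide_box below 0.02 m/s and angular speed of each of bottle, canister, dish, ring, slide_box below 0.2 rad/s and distance of each of decoy, beaker from where it was at the start of the episode below 0.02 m); the robot touches nothing.
It fails at once if the dish is tilted by more than 0.35 rad (angle between dish's own z axis and vertical above 0.35 rad).
It fails at once if the white-capped bottle is moved by more than 20 mm or tipped (distance of decoy from where it was at the start of the episode above 0.02 m or angle between decoy's own z axis and vertical above 0.35 rad).
It fails at once if the beaker is moved by more than 20 mm or tipped (distance of beaker from where it was at the start of the episode above 0.02 m or angle between beaker's own z axis and vertical above 0.35 rad).
It also fails if it takes over 109 s, if anything falls off the work surface, if the arm or the gripper's body presses on something with over 40 N, if the wrist force passes 120 N, or if a joint passes its speed limit or range.

## Working session

There is one attempt and no reset: what is moved stays moved. The work goes in short steps, Python scripts to look and compute and a tool call to move; the robot and the scene stay as the last step left them, time stands still between calls to the robot, and variables do not carry over. Pictures are saved under pics/ and viewed, about 12 in all and at most 16, crops included, and the job is handed in when it is done.

Besides the shell and the picture viewer there is one more tool, called after "Request:" in YAML: its name, and indented under it one key for each argument. play_rows: Moves the arm, as the interface text tells. Its arguments: {"type":"object","properties":{"plan":{"type":"string"},"force":{"type":"number"}},"required":["plan"]}

```bash
mkdir -p pics; ls; cat > h.py <<'E'
import numpy as np, cv2
from cell import telemetry, viewer, robot, spotter
def world(p,s): return s["R"].T@(np.array(p)-s["t"])
def cloud(s,step=1):
    z=s["range_z"]; K=s["camera_matrix"]
    v,u=np.mgrid[0:400,0:640]
    pts=np.stack([u.ravel(),v.ravel()],1).astype(np.float64)[:,None]
    n=cv2.undistortPoints(pts,K,np.array([s["k1"],0,0,0,0.]))[:,0].reshape(400,640,2)
    c=np.dstack([n[...,0]*z,n[...,1]*z,z])
    return (c-s["t"])@s["R"], z>0   # R^T(c-t)
def save(s,n): cv2.imwrite("pics/%s.png"%n,cv2.cvtColor(s["pixels"],cv2.COLOR_RGB2BGR))
E
python3 - <<'E'
from h import *
print(telemetry.observe(), robot.grip_point_offset)
for c in ["top","side"]:
    s=viewer.snapshot(c); save(s,c+"0")
    print(c,(-s["R"].T@s["t"]).round())
    P,ok=cloud(s)
    for n in "bottle canister dish ring slide_box plate mat_blue mat_green decoy beaker".split():
        f=spotter.mark_of(s,n)[:2]; r=spotter.regions_of(s,n)[:1]
        o=[(world(a["point"],s).round().tolist(),round(a["conf"],2)) for a in f]
        for b in r:
            m=b["region"]&ok; q=P[m]; top=q[q[:,2]>np.percentile(q[:,2],90)-4] if len(q) else q
            if len(q): o.append(("reg",round(b["conf"],2),m.sum(),np.median(q,0).round().tolist(),"top",((top.min(0)+top.max(0))/2).round().tolist(),np.ptp(top,0).round().tolist()))
        print(n,o)
E
```

```text
pics
{'time': 0.0, 'q': array([-1.36551004,  0.61593534, -0.01257549,  1.42494468,  0.00806535,
        1.10339015, -0.04040481]), 'qvel': array([ 6.63649322e-04,  2.73935473e-04,  1.45835728e-04, -2.13653386e-03,
       -1.40920544e-05,  6.08828234e-04, -1.63587712e-03]), 'tau': array([-5.64984039e-04, -4.69225788e+01,  2.58853901e-01, -1.71040928e+01,
        9.94557951e-03,  9.49072593e-03,  1.39406345e-05]), 'tool_pos': array([149.1397572 , 631.85397914, 230.11262215]), 'tool_rot': array([-1.36105403e-04,  1.15627335e-01,  9.93291797e-01, -1.30686998e-03]), 'ft_force': array([-0.96174418,  0.0089756 ,  0.0898993 ]), 'torque': array([ 0.02926644, -0.04336483,  0.00875368]), 'gripper_width': 85.65518484734525} 18.700000000000003
top [ 370.   19. 1123.]
bottle [([664.0, -197.0, -1.0], 0.74)]
canister [([551.0, 334.0, 4.0], 0.9), ('reg', 0.82, np.int64(332), [543.0, 330.0, 56.0], 'top', [545.0, 336.0, 58.0], [36.0, 38.0, 7.0])]
dish [([433.0, -360.0, 1.0], 0.61), ('reg', 0.67, np.int64(533), [433.0, -356.0, 15.0], 'top', [434.0, -357.0, 17.0], [59.0, 58.0, 8.0])]
ring [([416.0, 339.0
[... 1779 characters left out ...]
, -1.0], 0.42), ('reg', 0.59, np.int64(1341), [492.0, -16.0, 21.0], 'top', [494.0, -26.0, 22.0], [117.0, 123.0, 7.0])]
mat_blue [([483.0, -179.0, -0.0], 0.56), ([631.0, 216.0, -3.0], 0.21), ('reg', 0.61, np.int64(479), [766.0, -53.0, 38.0], 'top', [765.0, -58.0, 58.0], [60.0, 63.0, 9.0])]
mat_green [([453.0, 181.0, -0.0], 0.97), ('reg', 0.89, np.int64(649), [454.0, 184.0, 3.0], 'top', [454.0, 182.0, 4.0], [71.0, 73.0, 7.0])]
decoy [([635.0, 218.0, 5.0], 0.58), ('reg', 0.79, np.int64(477), [631.0, 229.0, 53.0], 'top', [635.0, 217.0, 74.0], [31.0, 34.0, 6.0])]
beaker [([762.0, -60.0, 2.0], 0.65), ('reg', 0.7, np.int64(485), [767.0, -52.0, 38.0], 'top', [765.0, -58.0, 58.0], [60.0, 63.0, 9.0])]
```

```bash
python3 - <<'E'
from h import *
for c in ["top","side"]:
    s=viewer.snapshot(c); P,ok=cloud(s)
    for n,lo,hi in [("plate",17,27),("slide_box",27,37)]:
        ctr=dict(plate=(496,-29),slide_box=(559,-350))[n]
        m=ok&(P[...,2]>lo)&(P[...,2]<hi)&(np.hypot(P[...,0]-ctr[0],P[...,1]-ctr[1])<90)
        r=cv2.minAreaRect(P[m][:,:2].astype(np.float32)); print(c,n,r)
    # shapes by height
    for n,x,y,zz,rad in [("bottle",663,-196,66,25),("dish",432,-357,12,36),("ring",415,340,11,32),("can",546,335,50,28),("blue",484,-175,2.0,42),("green",455,182,2.0,42),("decoy",637,217,66,25),("beaker",766,-58,50,40)]:
        m=ok&(P[...,2]>zz)&(np.hypot(P[...,0]-x,P[...,1]-y)<rad)
        if m.sum()>10: print(n,np.round(cv2.minEnclosingCircle(P[m][:,:2].astype(np.float32))[0]),round(cv2.minEnclosingCircle(P[m][:,:2].astype(np.float32))[1]),P[m][:,2].max().round())
E
```

```text
top plate ((495.3352355957031, -26.674049377441406), (110.38570404052734, 109.33358001708984), 9.537995338439941)
top slide_box ((561.2562866210938, -351.71014404296875), (91.82832336425781, 52.400184631347656), 48.33498764038086)
bottle [ 664. -197.] 18 79.0
dish [ 433. -357.] 31 23.0
ring [416. 342.] 25 19.0
can [545. 336.] 21 62.0
blue [ 484. -175.] 41 11.0
green [455. 182.] 42 10.0
decoy [638. 217.] 18 80.0
beaker [769. -56.] 30 65.0
side plate ((493.485107421875, -25.962783813476562), (108.98294830322266, 111.56459045410156), 8.856572151184082)
side slide_box ((559.2990112304688, -352.69866943359375), (92.85478973388672, 56.19160461425781), 47.693206787109375)
bottle [ 660. -197.] 19 78.0
dish [ 430. -355.] 31 19.0
ring [414. 341.] 26 20.0
can [544. 334.] 20 63.0
blue [ 483. -176.] 41 9.0
green [455. 180.] 39 7.0
decoy [635. 216.] 18 79.0
beaker [767. -57.] 31 63.0
```

View pics/top0.png

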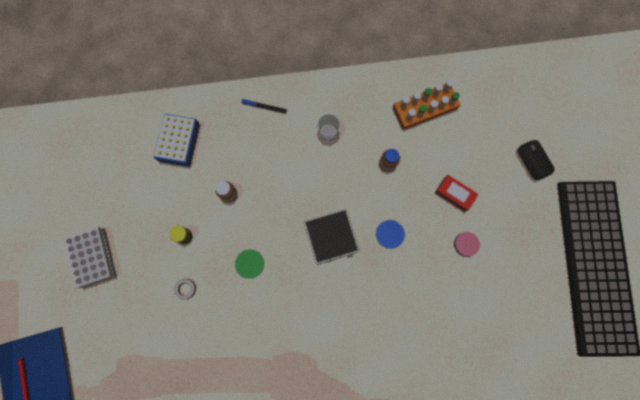

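Request:
play_rows:
  plan: "0.0854 0.04 -0.03 -0.01 -0.13;0.0854 0.08 -0.06 -0.02 -0.26;0.0854 0.12 -0.09 -0.03 -0.39;0.0854 0.16 -0.12 -0.04 -0.52;0.0854 0.2 -0.15 -0.05 -0.65;0.0854 0.24 -0.18 -0.06 -0.78;0.0854 0.28 -0.21 -0.07 -0.91;0.0854 0.32 -0.24 -0.08 -1.04;0.0854 0.36 -0.27 -0.09 -1.17;0.0854 0.396 -0.297 -0.11 -1.3"
  force: 40

```text
time: 3.2
tool_pos: [542.2, 339.1, 125.4]
tool_rot: [0.001, 0.695, 0.719, 0.002]
ft_force: [0.4, 0.5, -0.3]
gripper_width: 85.6
```

Request:
play_rows:
  plan: "0.0854 0.003 -0.004 -0.035 0;0.0854 0.003 -0.004 -0.07 0;0.0854 0.003 -0.004 -0.1 0;0.0854 0.003 -0.004 -0.109 0;0.0854 0.003 -0.004 -0.109 0;0.02 0.003 -0.004 -0.109 0;0.02 0.003 -0.004 -0.109 0;0.02 0.003 -0.004 -0.109 0;0.02 0.003 -0.004 -0.109 0;0.02 0.003 -0.004 -0.109 0"
  force: 40

```text
time: 4.2
tool_pos: [545.9, 335.7, 18.1]
tool_rot: [0.001, 0.695, 0.719, 0.003]
ft_force: [-0.9, -0.1, 6.1]
gripper_width: 39.3
```

Request:
play_rows:
  plan: "0.02 0 0 0.04 0;0.02 -0.003 -0.03 0.08 0;0.02 -0.009 -0.077 0.09 0;0.02 -0.015 -0.125 0.09 0;0.02 -0.021 -0.173 0.09 0;0.02 -0.027 -0.221 0.09 0;0.02 -0.033 -0.27 0.09 0;0.02 -0.039 -0.318 0.09 0;0.02 -0.045 -0.366 0.09 0;0.02 -0.051 -0.414 0.09 0"

```text
time: 5.2
tool_pos: [494.4, -80.1, 108.3]
tool_rot: [0.001, 0.695, 0.719, 0.003]
ft_force: [1.6, -0.3, -0.9]
gripper_width: 39.1
```

Request:
play_rows:
  plan: "0.02 -0.008 -0.05 0 0;0.02 -0.01 -0.09 -0.02 0;0.02 -0.01 -0.09 -0.04 0;0.02 -0.01 -0.09 -0.05 0;0.02 -0.01 -0.09 -0.05 0"

```text
time: 5.7
tool_pos: [483.4, -168.5, 57.0]
tool_rot: [-0.001, 0.695, 0.719, 0.003]
ft_force: [-0.4, 0.8, -1.5]
gripper_width: 39.4
```

Request:
play_rows:
  plan: "0.02 0.001 -0.0065 -0.015 0;0.02 0.001 -0.0065 -0.026 0;0.02 0.001 -0.0065 -0.033 0;0.02 0.001 -0.0065 -0.0345 0;0.02 0.001 -0.0065 -0.0345 0;0.0854 0.001 -0.0065 -0.0345 0;0.0854 0.001 -0.0065 -0.0345 0;0.0854 0.001 -0.0065 -0.0345 0;0.0854 0.001 -0.0065 -0.0345 0;0.0854 0.001 -0.0065 0 0"

```text
time: 6.7
tool_pos: [481.7, -173.9, 54.3]
tool_rot: [-0.005, 0.695, 0.719, 0.001]
ft_force: [-0.2, -0.1, 0.8]
gripper_width: 85.2
```

Request:
play_rows:
  plan: "0.0854 0 0 0.04 0;0.0854 0.03 -0.003 0.06 0;0.0854 0.075 -0.01 0.06 0;0.0854 0.12 -0.016 0.06 0;0.0854 0.16 -0.021 0.06 0;0.0854 0.18 -0.023 0.055 0;0.0854 0.18 -0.023 0.04 0;0.0854 0.18 -0.023 0.035 0"

```text
time: 7.5
tool_pos: [659.3, -196.3, 86.5]
tool_rot: [-0.008, 0.695, 0.719, -0.0]
ft_force: [-1.5, 0.2, -0.6]
gripper_width: 85.4
```

```bash
cat > look.py <<'E'
from h import *
import sys
# args: cam then name:x:y:zmin:rad
s=viewer.snapshot(sys.argv[1]); save(s,sys.argv[2]); P,ok=cloud(s)
for a in sys.argv[3:]:
    n,x,y,z,r=a.split(":");x,y,z,r=map(float,(x,y,z,r))
    m=ok&(P[...,2]>z)&(P[...,2]<z+25)&(np.hypot(P[...,0]-x,P[...,1]-y)<r)
    if m.sum()>10:
        q=P[m]; c,rr=cv2.minEnclosingCircle(q[:,:2].astype(np.float32)); print(n,np.round(c,1),"r",round(rr,1),"bbox",((q.min(0)+q.max(0))/2).round(1),"zmed",np.median(q[:,2]).round(1))
    else: print(n,"none",m.sum())
E
python3 look.py wrist w1 bottle:662:-197:62:25
python3 look.py top t1 bottle:662:-197:66:25 can:484:-175:54:30
```

```text
bottle [ 663.6 -198.5] r 17.5 bbox [ 663.8 -198.5   70.2] zmed 76.4
bottle [ 668.2 -185. ] r 11.7 bbox [ 668.2 -184.1   73. ] zmed 73.3
can none 0
```

Request:
play_rows:
  plan: "0.0854 0.003 -0.002 -0.03 0;0.0854 0.003 -0.002 -0.06 0;0.0854 0.003 -0.002 -0.073 0;0.0854 0.003 -0.002 -0.073 0;0.02 0.003 -0.002 -0.073 0;0.02 0.003 -0.002 -0.073 0;0.02 0.003 -0.002 -0.073 0;0.02 0.003 -0.002 -0.073 0;0.02 0.003 -0.002 -0.073 0;0.02 0.003 -0.002 -0.04 0"

```text
time: 8.6
tool_pos: [658.4, -197.2, 43.5]
tool_rot: [-0.012, 0.695, 0.719, -0.002]
ft_force: [-0.7, -0.2, -1.6]
gripper_width: 45.3
```

Request:
play_rows:
  plan: "0.02 0 0 0.04 0;0.02 -0.01 0.02 0.06 0;0.02 -0.032 0.06 0.06 0;0.02 -0.054 0.102 0.06 0;0.02 -0.076 0.144 0.06 0;0.02 -0.098 0.186 0.06 0;0.02 -0.12 0.228 0.06 0;0.02 -0.142 0.27 0.06 0;0.02 -0.164 0.312 0.06 0;0.02 -0.186 0.35 0.06 0"

```text
time: 9.6
tool_pos: [471.3, 155.0, 103.8]
tool_rot: [-0.012, 0.695, 0.719, -0.002]
ft_force: [-0.0, 0.8, -2.2]
gripper_width: 44.8
```

Request:
play_rows:
  plan: "0.02 -0.015 0.03 0 0;0.02 -0.022 0.042 -0.03 0;0.02 -0.022 0.042 -0.055 0;0.02 -0.022 0.042 -0.06 0;0.02 -0.022 0.042 -0.06 0"

```text
time: 10.1
tool_pos: [449.3, 196.4, 43.5]
tool_rot: [-0.012, 0.695, 0.719, -0.003]
ft_force: [-0.7, -0.2, -1.2]
gripper_width: 44.9
```

Request:
play_rows:
  plan: "0.02 0.006 -0.0145 -0.005 0;0.02 0.006 -0.0145 -0.015 0;0.02 0.006 -0.0145 -0.022 0;0.02 0.006 -0.0145 -0.025 0;0.02 0.006 -0.0145 -0.025 0;0.02 0.006 -0.0145 -0.025 0"

```text
time: 10.7
tool_pos: [455.7, 181.9, 20.5]
tool_rot: [-0.012, 0.695, 0.719, -0.002]
ft_force: [-2.2, -2.1, 16.2]
gripper_width: 45.2
```

```bash
python3 look.py side s1 bottle:455:181:62:30 bottlebase:455:181:2:45 ; python3 look.py top t2 bottle:455:181:62:30 can:484:-175:54:30; python3 -c "
from h import *;print(telemetry.observe()['ft_force'])"
```

```text
bottle [454.2 192.9] r 26.6 bbox [454.2 190.2  74.5] zmed 77.0
bottlebase [456.3 195. ] r 40.1 bbox [456.3 195.7  14.5] zmed 4.5
bottle none 5
can [ 486.3 -173.6] r 19.7 bbox [ 486.4 -173.6   60.8] zmed 61.2
[-2.32903351 -2.27864593 15.21649054]
```

Request:
play_rows:
  plan: "0.0854 0 0 0.001 0;0.0854 0 0 0.001 0;0.0854 0 0 0.001 0;0.0854 0 0 0.03 0;0.0854 0 0 0.07 0;0.0854 0 -0.02 0.09 0;0.0854 -0.002 -0.06 0.09 0;0.0854 -0.004 -0.11 0.09 0;0.0854 -0.006 -0.16 0.09 0;0.0854 -0.008 -0.21 0.09 0"

```text
time: 11.8
tool_pos: [447.5, -29.3, 110.3]
tool_rot: [-0.012, 0.695, 0.719, -0.002]
ft_force: [0.1, 0.3, -0.1]
gripper_width: 85.4
```

```bash
python3 look.py side s2 bottle:455:181:62:30 mat:455:181:2:45 ; python3 look.py top t3 bottle:455:181:62:30 bottlebody:455:181:8:45
```

```text
bottle [454.  183.5] r 18.2 bbox [454.5 183.4  71.6] zmed 77.5
mat [456.1 181.1] r 38.3 bbox [455.5 188.   14.4] zmed 4.3
bottle [456.6 181.4] r 19.6 bbox [456.9 181.3  72.2] zmed 78.1
bottlebody [457.3 182.4] r 33.2 bbox [456.9 177.6  20.2] zmed 16.9
```

Request:
play_rows:
  plan: "0.0854 -0.002 -0.05 0 0;0.0854 -0.005 -0.1 0 0;0.0854 -0.007 -0.15 0 0;0.0854 -0.01 -0.2 0 0;0.0854 -0.012 -0.25 0 0;0.0854 -0.015 -0.3 -0.01 0;0.0854 -0.0155 -0.327 -0.03 0;0.0854 -0.0155 -0.327 -0.04 0;0.0854 -0.0155 -0.327 -0.04 0"

```text
time: 12.8
tool_pos: [430.3, -362.9, 68.4]
tool_rot: [-0.013, 0.701, 0.713, -0.003]
ft_force: [0.0, 0.7, -0.0]
gripper_width: 85.6
```

```bash
python3 look.py wrist w2 dish:432:-356:8:42
```

```text
dish [ 432.1 -357.3] r 30.2 bbox [ 432.5 -357.3   14.1] zmed 17.5
```

View pics/w2.png

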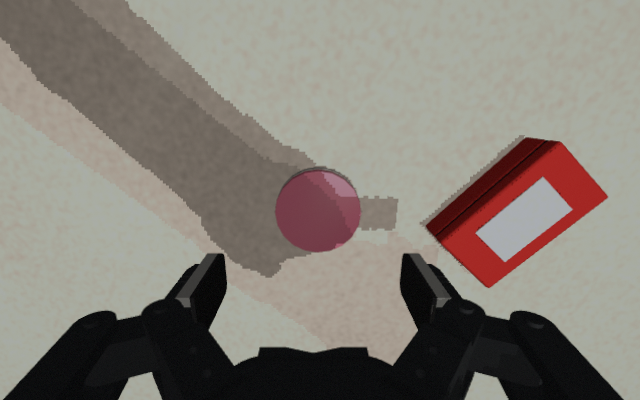

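Request:
play_rows:
  plan: "0.0854 0.002 0.006 -0.03 0;0.0854 0.002 0.006 -0.05 0;0.0854 0.002 0.006 -0.06 0;0.0854 0.002 0.006 -0.0645 0;0.0854 0.002 0.006 -0.0645 0;0.04 0.002 0.006 -0.0645 0;0.04 0.002 0.006 -0.0645 0;0.04 0.002 0.006 -0.0645 0;0.04 0.002 0.006 -0.0645 0"
  force: 25

```text
time: 13.75
tool_pos: [434.0, -356.4, 6.2]
tool_rot: [-0.011, 0.7, 0.714, -0.002]
ft_force: [-0.5, 0.6, 5.9]
gripper_width: 58.3
```

Request:
play_rows:
  plan: "0.04 0 0 0.01 0;0.04 0 0 0.03 0;0.04 0 0 0.06 0;0.04 0 0 0.06 0"

```text
time: 14.15
tool_pos: [436.1, -358.7, 70.4]
tool_rot: [-0.007, 0.7, 0.714, -0.002]
ft_force: [0.5, -0.6, -1.0]
gripper_width: 58.2
```

```bash
python3 look.py side s3 dish:433:-356:40:40;python3 look.py wrist w3 dish:433:-356:40:40; python3 -c "
import cv2;a=cv2.imread('pics/s3.png');b=cv2.imread('pics/w3.png');import numpy as np
c=cv2.resize(a[20:160,150:390],None,fx=2.6,fy=2.6);cv2.imwrite('pics/s3c.png',cv2.vconcat([cv2.resize(a,(480,300)),cv2.resize(b,(480,300))]))"
```

```text
dish none 7
dish none 5
```

View pics/s3c.png

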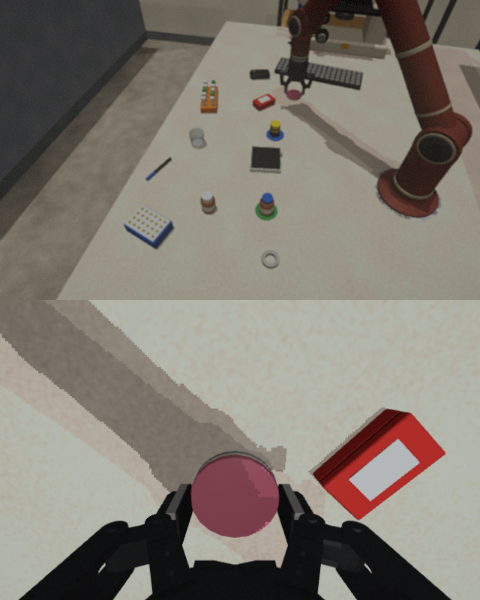

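Request:
play_rows:
  plan: "0.04 0 0 0.03 0;0.04 0.003 0.02 0.05 0;0.04 0.01 0.055 0.05 0;0.04 0.016 0.09 0.05 0;0.04 0.023 0.13 0.05 0;0.04 0.03 0.17 0.05 0;0.04 0.037 0.21 0.05 0;0.04 0.044 0.25 0.05 0;0.04 0.051 0.29 0.03 0;0.04 0.058 0.325 0.01 0"

```text
time: 15.25
tool_pos: [492.2, -29.3, 76.4]
tool_rot: [-0.01, 0.7, 0.714, -0.002]
ft_force: [0.6, -0.9, -0.7]
gripper_width: 58.4
```

Request:
play_rows:
  plan: "0.04 0 0 0 0;0.04 0 0 0 0"

```text
time: 15.45
tool_pos: [491.1, -27.9, 75.0]
tool_rot: [-0.012, 0.699, 0.715, -0.003]
ft_force: [-0.0, -0.2, 0.3]
gripper_width: 57.8
```

```bash
python3 look.py wrist w4 dish:494:-30:75:42; python3 - <<'E'
from h import *
s=viewer.snapshot("wrist");P,ok=cloud(s)
for n in ["dish","plate"]:
    for r in spotter.regions_of(s,n)[:1]:
        q=P[r["region"]&ok]; c=cv2.minAreaRect(q[:,:2].astype(np.float32));print(n,r["conf"],c,np.percentile(q[:,2],[5,50,95]))
        if n=="dish":
            t=q[q[:,2]>np.median(q[:,2])-6]; A=np.c_[t[:,:2]-t[:,:2].mean(0),np.ones(len(t))];print("plane",np.linalg.lstsq(A,t[:,2],rcond=None)[0],cv2.minEnclosingCircle(t[:,:2].astype(np.float32)))
E
```

```text
dish [493.6 -21.8] r 41.0 bbox [493.6 -28.9  87.5] zmed 86.3
dish 0.79 ((479.9827880859375, -60.607269287109375), (124.92530822753906, 58.89039611816406), 69.48977661132812) [81.95933229 86.89541272 87.84829265]
plane [ 7.21586305e-04 -1.23863267e-02  8.68400141e+01] ((491.4160461425781, -30.659013748168945), 30.15692901611328)
plate 0.78 ((493.35015869140625, -14.002731323242188), (116.17031860351562, 89.65547943115234), 3.735935688018799) [19.39815234 23.43865264 24.53809396]
```

Request:
play_rows:
  plan: "0.04 0.003 0.004 -0.015 0;0.04 0.003 0.004 -0.03 0;0.04 0.003 0.004 -0.04 0;0.04 0.003 0.004 -0.044 0;0.04 0.003 0.004 -0.0465 0;0.04 0.003 0.004 -0.0475 0;0.04 0.003 0.004 -0.0475 0"

```text
time: 16.35
tool_pos: [495.4, -27.3, 29.5]
tool_rot: [-0.01, 0.701, 0.713, -0.002]
ft_force: [-0.3, 0.2, 0.4]
gripper_width: 58.4
```

Request:
play_rows:
  plan: "0.04 0 0 -0.001 0;0.04 0 0 -0.002 0;0.0854 0 0 -0.002 0;0.0854 0 0 -0.002 0;0.0854 0 0 -0.002 0;0.0854 0 0 0.02 0;0.0854 0 0 0.06 0;0.0854 0 0 0.09 0;0.0854 0 0 0.09 0"

```text
time: 17.25
tool_pos: [498.2, -27.7, 123.1]
tool_rot: [-0.006, 0.701, 0.713, 0.001]
ft_force: [-0.2, -0.1, -0.1]
gripper_width: 85.3
```

```bash
python3 look.py wrist w5 dish:494:-27:31:42; python3 look.py side s5 dish:494:-27:31:42; python3 - <<'E'
from h import *
s=viewer.snapshot("wrist");P,ok=cloud(s)
m=ok&(abs(P[...,2]-23.5)<5)&(np.hypot(P[...,0]-495,P[...,1]+27)<90)
print(cv2.minAreaRect(P[m][:,:2].astype(np.float32)))
E
```

```text
dish [495.9 -28.5] r 30.0 bbox [495.9 -28.2  36.4] zmed 39.6
dish [494.5 -27. ] r 31.6 bbox [495.  -27.4  36.1] zmed 37.1
((492.34979248046875, -28.704235076904297), (114.16842651367188, 109.29752349853516), 9.372248649597168)
```

View pics/w5.png

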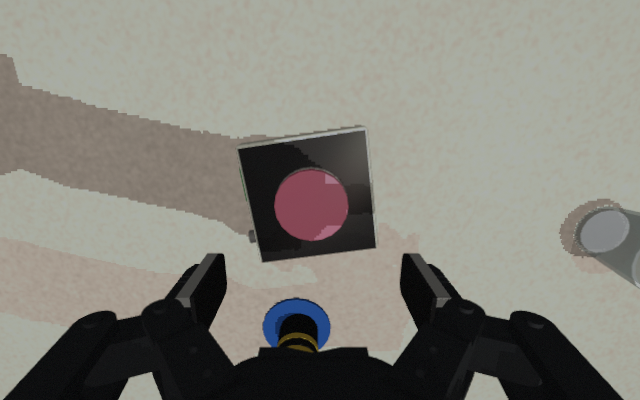

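Request:
play_rows:
  plan: "0.0854 -0.01 0.045 0 0;0.0854 -0.02 0.09 0 0;0.0854 -0.03 0.135 0 0;0.0854 -0.04 0.18 0 0;0.0854 -0.051 0.225 0 0;0.0854 -0.061 0.27 0 0;0.0854 -0.071 0.315 0 0;0.0854 -0.081 0.355 -0.01 0;0.0854 -0.083 0.369 -0.04 0;0.0854 -0.083 0.369 -0.05 0"

```text
time: 18.4
tool_pos: [408.0, 343.9, 65.3]
tool_rot: [-0.011, 0.699, 0.715, -0.006]
ft_force: [0.6, -1.5, -0.3]
gripper_width: 85.3
```

```bash
python3 look.py wrist w6 ring:415:341:8:40;python3 -c "
from h import *;print(telemetry.observe()['tool_pos'])"
```

```text
ring [415.  340.9] r 24.9 bbox [415.1 341.3  13.3] zmed 16.3
[408.78986823 340.65312834  64.87618191]
```

Request:
play_rows:
  plan: "0.0854 0.006 0 -0.03 0;0.0854 0.006 0 -0.05 0;0.0854 0.006 0 -0.058 0;0.0854 0.006 0 -0.061 0;0.0854 0.006 0 -0.061 0;0.03 0.006 0 -0.061 0;0.03 0.006 0 -0.061 0;0.03 0.006 0 -0.061 0;0.03 0.006 0 -0.061 0;0.03 0.006 0 -0.061 0"
  force: 40

```text
time: 19.45
tool_pos: [415.2, 341.1, 5.0]
tool_rot: [-0.01, 0.7, 0.714, -0.006]
ft_force: [-0.6, -1.0, 5.4]
gripper_width: 47.1
```

Request:
play_rows:
  plan: "0.03 0 0 0.02 0;0.03 0 0 0.06 0;0.03 0 0 0.1 0;0.03 0.005 -0.02 0.115 0;0.03 0.014 -0.06 0.115 0;0.03 0.023 -0.1 0.115 0;0.03 0.032 -0.145 0.115 0;0.03 0.041 -0.19 0.115 0;0.03 0.05 -0.235 0.115 0;0.03 0.06 -0.28 0.115 0"

```text
time: 20.45
tool_pos: [475.1, 59.5, 120.2]
tool_rot: [-0.01, 0.7, 0.714, -0.006]
ft_force: [0.7, 0.3, -1.3]
gripper_width: 47.5
```

Request:
play_rows:
  plan: "0.03 0.008 -0.035 0 0;0.03 0.015 -0.065 -0.01 0;0.03 0.02 -0.087 -0.03 0;0.03 0.02 -0.087 -0.035 0;0.03 0.02 -0.087 -0.035 0;0.03 0.02 -0.087 -0.035 0"

```text
time: 21.05
tool_pos: [494.9, -26.0, 85.3]
tool_rot: [-0.011, 0.699, 0.715, -0.006]
ft_force: [0.3, -0.4, -0.9]
gripper_width: 47.1
```

```bash
cat > ring.py <<'E'
from h import *
s=viewer.snapshot("wrist");P,ok=cloud(s);save(s,"w7");print(telemetry.observe()['tool_pos'].round(1))
for n in ["ring","dish"]:
    for r in spotter.regions_of(s,n)[:1]:
        q=P[r["region"]&ok]; z=np.median(q[:,2]); t=q[abs(q[:,2]-z)<6]
        A=np.c_[t[:,:2]-t[:,:2].mean(0),np.ones(len(t))]
        print(n,r["conf"],np.linalg.lstsq(A,t[:,2],rcond=None)[0],cv2.minEnclosingCircle(t[:,:2].astype(np.float32)))
E
python3 ring.py
```

```text
[495.2 -25.9  85.6]
ring 0.61 [ 8.84470656e-04 -3.29232703e-03  9.61491017e+01] ((495.17041015625, -26.000003814697266), 25.39120101928711)
dish 0.34 [-0.5240655  -0.12794589  8.47360108] ((751.7422485351562, -59.869842529296875), 17.879030227661133)
```

View pics/w7.png

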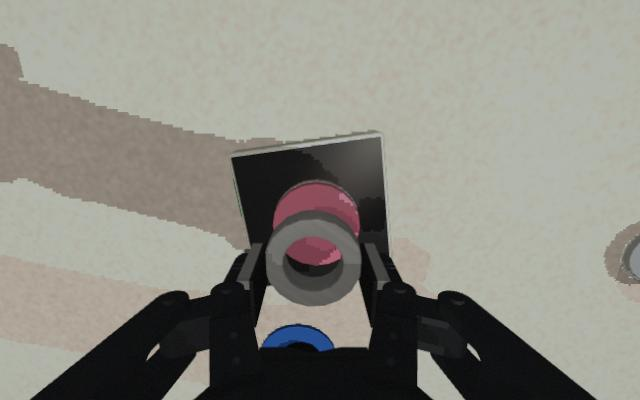

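Request:
play_rows:
  plan: "0.03 0.0005 -0.002 -0.015 0;0.03 0.0005 -0.002 -0.03 0;0.03 0.0005 -0.002 -0.037 0;0.03 0.0005 -0.002 -0.04 0;0.03 0.0005 -0.002 -0.0415 0;0.03 0.0005 -0.002 -0.042 0;0.03 0.0005 -0.002 -0.042 0"

```text
time: 21.9
tool_pos: [496.2, -28.1, 44.2]
tool_rot: [-0.01, 0.699, 0.715, -0.005]
ft_force: [-0.3, 0.7, -1.6]
gripper_width: 47.2
```

Request:
play_rows:
  plan: "0.03 -0.0005 0 -0.0005 0;0.03 -0.0005 0 -0.001 0;0.03 -0.0005 0 -0.001 0"

```text
time: 22.2
tool_pos: [495.7, -28.1, 43.3]
tool_rot: [-0.01, 0.699, 0.715, -0.005]
ft_force: [-1.3, 0.4, -1.7]
gripper_width: 47.3
```

Request:
play_rows:
  plan: "0.03 0 0 -0.0007 0;0.03 0 0 -0.0013 0;0.03 0 0 -0.0013 0"

```text
time: 22.5
tool_pos: [495.8, -28.1, 43.0]
tool_rot: [-0.01, 0.699, 0.715, -0.005]
ft_force: [-0.7, 0.0, 7.9]
gripper_width: 47.2
```

Contact. Release and lift.

Request:
play_rows:
  plan: "0.0854 0 0 0 0;0.0854 0 0 0 0;0.0854 0 0 0 0;0.0854 0 0 0.02 0;0.0854 0 0 0.05 0;0.0854 0 0 0.08 0;0.0854 0 0 0.08 0"

```text
time: 23.2
tool_pos: [498.4, -28.5, 126.2]
tool_rot: [-0.007, 0.699, 0.715, -0.002]
ft_force: [0.6, 0.7, -0.4]
gripper_width: 85.2
```

```bash
python3 ring.py; python3 look.py side s8 ring:495:-28:46:36 dish:495:-28:32:36
```

```text
[497.1 -28.2 124.5]
ring 0.62 [ 5.80444944e-04 -4.22330621e-03  5.40844674e+01] ((495.9975280761719, -28.16830062866211), 24.917102813720703)
dish 0.59 [ 1.59090315e-03 -1.94704265e-02  3.94307894e+01] ((495.9586486816406, -28.38035011291504), 29.75157928466797)
ring [493.9 -25.8] r 26.1 bbox [495.  -26.6  50.9] zmed 51.9
dish [494.5 -26.1] r 30.2 bbox [494.3 -24.4  43.8] zmed 45.0
```

View pics/w7.png

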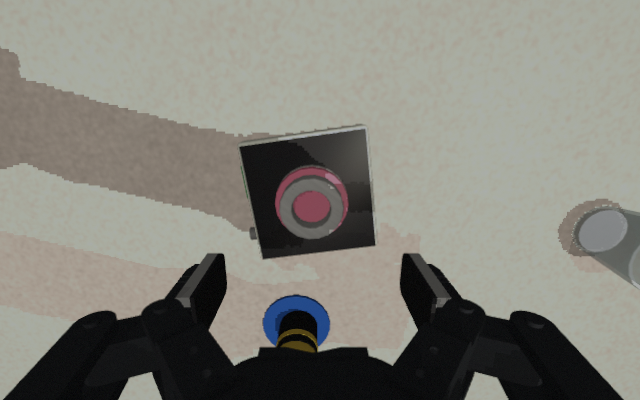

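Request:
play_rows:
  plan: "0.0854 0.008 -0.04 0 -0.09;0.0854 0.016 -0.08 0 -0.18;0.0854 0.024 -0.125 0 -0.28;0.0854 0.032 -0.17 0 -0.38;0.0854 0.041 -0.215 0 -0.48;0.0854 0.05 -0.26 0 -0.58;0.0854 0.058 -0.3 0 -0.68;0.0854 0.063 -0.324 -0.015 -0.75;0.0854 0.063 -0.324 -0.03 -0.75;0.0854 0.063 -0.324 -0.03 -0.75"

```text
time: 24.4
tool_pos: [555.5, -350.0, 87.6]
tool_rot: [-0.016, 0.912, 0.409, -0.003]
ft_force: [-0.3, 0.7, 0.1]
gripper_width: 85.6
```

```bash
python3 - <<'E'
from h import *
s=viewer.snapshot("wrist");save(s,"w8");P,ok=cloud(s)
m=ok&(abs(P[...,2]-32)<5)&(np.hypot(P[...,0]-560,P[...,1]+352)<75)
print(cv2.minAreaRect(P[m][:,:2].astype(np.float32)))
o=telemetry.observe();r=o['tool_rot'];print(o['tool_pos'],2*np.arctan2(r[2],r[1])-np.pi/2)
E
```

```text
((560.355712890625, -353.5666198730469), (90.34320068359375, 50.19447708129883), 48.114688873291016)
[ 556.77181295 -349.33422667   89.18661149] -0.7258939684845719
```

View pics/w8.png

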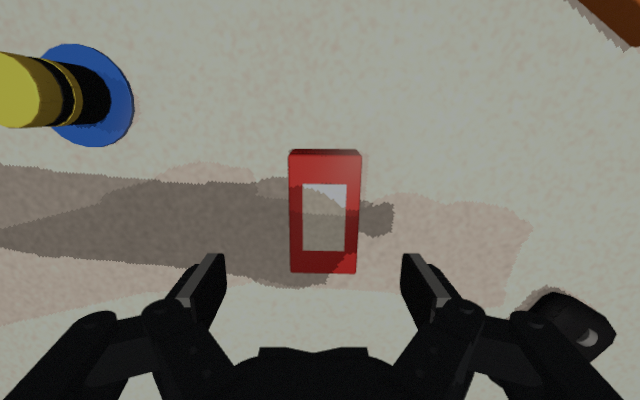

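Request:
play_rows:
  plan: "0.0854 0.004 -0.004 -0.03 0;0.0854 0.004 -0.004 -0.06 0;0.0854 0.004 -0.004 -0.075 0;0.0854 0.004 -0.004 -0.08 0;0.0854 0.004 -0.004 -0.08 0;0.03 0.004 -0.004 -0.08 0;0.03 0.004 -0.004 -0.08 0;0.03 0.004 -0.004 -0.08 0;0.03 0.004 -0.004 -0.08 0;0.03 0.004 -0.004 -0.08 0"

```text
time: 25.45
tool_pos: [561.6, -354.1, 10.9]
tool_rot: [-0.014, 0.912, 0.41, -0.002]
ft_force: [-0.0, 0.9, 6.4]
gripper_width: 49.3
```

Request:
play_rows:
  plan: "0.03 0 0 0.03 0;0.03 0 0 0.07 0;0.03 0 0 0.11 0;0.03 0 0 0.11 0"

```text
time: 25.85
tool_pos: [564.6, -357.3, 127.6]
tool_rot: [-0.008, 0.912, 0.41, 0.002]
ft_force: [0.7, -1.2, -1.3]
gripper_width: 49.4
```

```bash
python3 - <<'E'
from h import *
s=viewer.snapshot("wrist");save(s,"w9");P,ok=cloud(s)
m=ok&(P[...,2]>125)&(P[...,2]<160)&(np.hypot(P[...,0]-560,P[...,1]+352)<75)
for r in spotter.regions_of(s,"slide_box")[:1]:
    q=P[r["region"]&ok];z=np.median(q[:,2]);t=q[abs(q[:,2]-z)<5];print(r["conf"],z,cv2.minAreaRect(t[:,:2].astype(np.float32)))
o=telemetry.observe();r=o['tool_rot'];print(o['tool_pos'],2*np.arctan2(r[2],r[1])-np.pi/2)
E
```

```text
0.98 150.2498171257874 ((565.8224487304688, -356.7279357910156), (87.65581512451172, 50.466758728027344), 48.451416015625)
[ 561.84764772 -354.21982289  121.86344715] -0.7258294077099356
```

Request:
play_rows:
  plan: "0.03 0.005 0.035 0 0.1;0.03 0.01 0.075 0 0.2;0.03 0.015 0.115 0 0.3;0.03 0.02 0.155 0 0.4;0.03 0.025 0.2 0 0.5;0.03 0.03 0.245 0 0.6;0.03 0.035 0.285 0 0.7;0.03 0.039 0.32 0 0.8;0.03 0.041 0.345 -0.02 0.887;0.03 0.041 0.345 -0.04 0.887"

```text
time: 26.95
tool_pos: [602.2, -1.5, 79.8]
tool_rot: [-0.014, 0.644, 0.765, -0.005]
ft_force: [-1.1, -0.3, -0.8]
gripper_width: 49.3
```

Request:
play_rows:
  plan: "0.03 0 0 -0.01 0;0.03 0 0 -0.01 0;0.03 0 0 -0.01 0"

```text
time: 27.25
tool_pos: [601.9, -2.4, 69.3]
tool_rot: [-0.015, 0.644, 0.765, -0.006]
ft_force: [-0.1, -0.1, -0.5]
gripper_width: 49.4
```

```bash
python3 - <<'E'
from h import *
s=viewer.snapshot("wrist");save(s,"w10");P,ok=cloud(s)
for r in spotter.regions_of(s,"slide_box")[:1]:
    q=P[r["region"]&ok];z=np.median(q[:,2]);t=q[abs(q[:,2]-z)<5];print(r["conf"],z,cv2.minAreaRect(t[:,:2].astype(np.float32)))
o=telemetry.observe();r=o['tool_rot'];print(o['tool_pos'],2*np.arctan2(r[2],r[1])-np.pi/2)
E
```

```text
0.79 92.15739300439493 ((602.2738037109375, -1.20037841796875), (50.58186721801758, 87.21454620361328), 9.895771980285645)
[602.78940957  -2.77519422  70.48258135] 0.16995328608892457
```

View pics/w10.png

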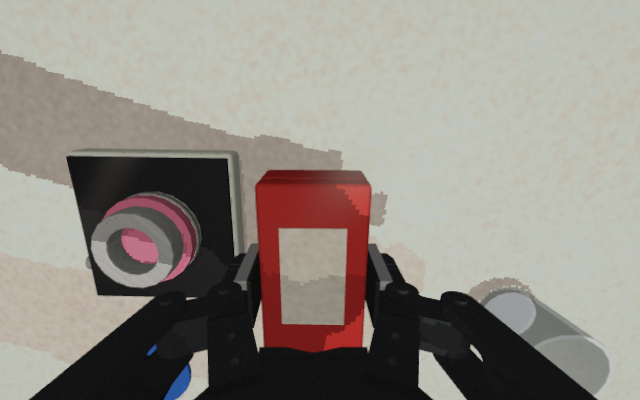

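Request:
play_rows:
  plan: "0.03 0.001 -0.0075 -0.01 0;0.03 0.001 -0.0075 -0.03 0;0.03 0.001 -0.0075 -0.045 0;0.03 0.001 -0.0075 -0.053 0;0.03 0.001 -0.0075 -0.057 0;0.03 0.001 -0.0075 -0.058 0;0.03 0.001 -0.0075 -0.058 0"

```text
time: 28.05
tool_pos: [604.2, -10.2, 12.8]
tool_rot: [-0.013, 0.644, 0.765, -0.005]
ft_force: [0.5, 0.7, -0.5]
gripper_width: 49.3
```

Request:
play_rows:
  plan: "0.03 0 0 -0.001 0;0.03 0 0 -0.002 0;0.03 0 0 -0.002 0"

```text
time: 28.35
tool_pos: [604.4, -10.2, 11.1]
tool_rot: [-0.013, 0.644, 0.765, -0.004]
ft_force: [-0.6, 1.0, -0.4]
gripper_width: 49.4
```

Request:
play_rows:
  plan: "0.03 0 0 -0.0007 0;0.03 0 0 -0.0013 0;0.062 0 0 -0.0013 0;0.062 0 0 -0.0013 0;0.062 0 0 -0.0013 0;0.062 0 0 0.02 0;0.062 0 0 0.06 0;0.062 0 0 0.1 0;0.062 -0.02 0 0.14 0;0.062 -0.05 0 0.16 0"

```text
time: 29.35
tool_pos: [557.0, -10.5, 174.4]
tool_rot: [-0.01, 0.644, 0.765, -0.002]
ft_force: [-0.3, -0.7, 0.5]
gripper_width: 61.9
```

```bash
cat > fin.py <<'E'
from h import *
for c in ["top","side","wrist"]:
    s=viewer.snapshot(c); save(s,"f_"+c); P,ok=cloud(s); print(c)
    for n,ctr,lo,hi,rad in [("plate",(495,-27),17,27,90),("box",(603,-9),28,38,62)]:
        m=ok&(P[...,2]>lo)&(P[...,2]<hi)&(np.hypot(P[...,0]-ctr[0],P[...,1]-ctr[1])<rad)
        if m.sum()>50: print(n,cv2.minAreaRect(P[m][:,:2].astype(np.float32)))
    for n,x,y,lo,hi,rad in [("bottle",455,181,62,82,30),("can",485,-175,50,66,28),("ring",495,-28,48,58,34),("decoy",637,217,62,82,25),("beaker",766,-58,54,66,40)]:
        m=ok&(P[...,2]>lo)&(P[...,2]<hi)&(np.hypot(P[...,0]-x,P[...,1]-y)<rad)
        if m.sum()>10: print(n,cv2.minEnclosingCircle(P[m][:,:2].astype(np.float32)),np.median(P[m][:,2]).round(1))
E
python3 fin.py
```

```text
top
bottle ((456.09442138671875, 183.70237731933594), 18.56983757019043) 77.9
can ((486.1525573730469, -173.5896453857422), 20.138080596923828) 61.1
decoy ((638.4712524414062, 216.43792724609375), 17.80501937866211) 73.9
beaker ((769.5540771484375, -57.01639938354492), 29.444194793701172) 58.8
side
plate ((507.70721435546875, -24.398529052734375), (144.51522827148438, 109.56224822998047), 9.3368501663208)
box ((603.15087890625, -8.016925811767578), (49.675384521484375, 91.96173095703125), 9.682967185974121)
bottle ((454.5504150390625, 184.2046661376953), 18.462448120117188) 77.5
can ((485.0380859375, -173.30313110351562), 21.970836639404297) 60.4
ring ((494.7861022949219, -25.191347122192383), 26.5880184173584) 51.6
decoy ((636.7237548828125, 217.71498107910156), 18.729022979736328) 73.6
beaker ((766.197021484375, -58.576629638671875), 31.813459396362305) 57.8
wrist
plate ((507.953857421875, -26.59088897705078), (147.0242462158203, 109.95259857177734), 8.846414566040039)
box ((604.7335815429688, -10.77688217163086), (50.2847900390625, 90.04545593261719), 9.81332778930664)
can ((501.6583557128906, -170.0057830810547), 9.778613090515137) 57.7
ring ((496.2060852050781, -28.42821502685547), 24.930953979492188) 54.3
beaker ((767.835205078125, -58.40665817260742), 30.92063331604004) 59.9
```

```bash
python3 -c "
import cv2;a=cv2.imread('pics/f_side.png');cv2.imwrite('pics/f_c.png',cv2.resize(a[80:360,180:460],(600,600)))"
```

```text
(no output)
```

View pics/f_c.png

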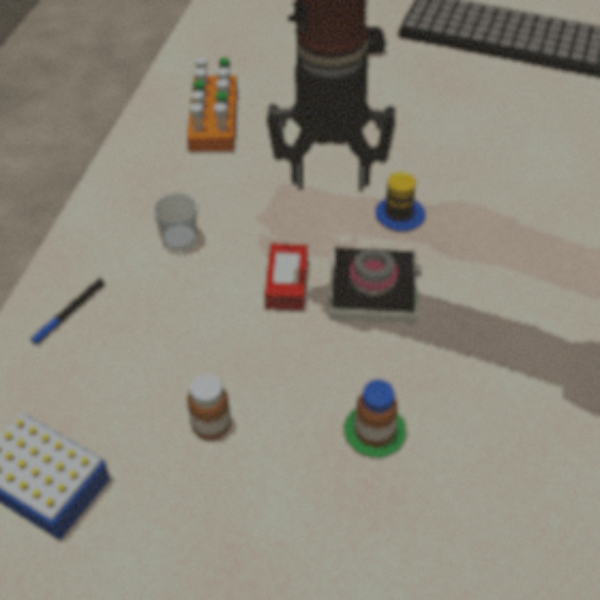

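The side view shows everything in place: the bottle upright on the green mat (375,425), the canister on the blue mat (400,205), dish and ring on the plate (373,270), the box behind it (287,277), and the gripper free.

```bash
python3 -c "
from cell import robot;print(robot.job_done())"
```

```text
the job is handed in; nothing more can be done
None
```

The bench is set out and the job is handed in at about 30 s of the 109 s allowed. The hand-in reported no verdict.

What I did, in order: canister to the right (blue) mat, bottle to the left (green) mat, dish to the plate, ring onto the dish, slide box behind the plate. Everything was let go, and the gripper was clear at about 170 mm.

My last checks from the three cameras, which agreed to about 3 mm:

| Thing | Result | Allowed |
|---|---|---|
| Bottle and canister | within about 3 mm of their mat centres, upright | 13 mm |
| Dish | about 2 mm from the plate centre, level | 13 mm |
| Ring | within about 1 mm of the dish centre, flat | 10 mm |
| Slide box: plate-frame x | about 110 mm, giving a gap of about 30 mm | 15–45 mm gap |
| Slide box: middle line and angle | within about 3 mm and about 0.01 rad | 15 mm and 0.17 rad |
| White-capped bottle and beaker | no move seen beyond measuring noise (about 2 mm) | 20 mm |

- **Plate outline:** the last plate fits from the side and wrist cameras came out too long, about 145 mm instead of 110 mm, most likely because the box's side was taken in. I used the earlier plate fits instead.
- **Overhead camera:** its final picture gave no reading of the plate, ring or box, probably because the arm was in the way, so those rest on the side and wrist cameras.

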